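# Seat a rail offcut in a jig and snap the hold-down lever onto it

## Task

Push the white rail offcut across the plywood jig, without picking it up, until it lies flat against the wooden fence between the two side guides. Then push the red-handled hold-down lever forward from behind, past its centre, so that it snaps over and clamps the rail. Leave the other things lying where they are.

Things in the scene. Friction and masses are not known exactly. Their poses are not given: they have to be found in the camera images.
- clamp_jig: plywood base plate of the jig, 200 (x) x 150 (y) x 12 mm, fixed to the table; origin at the centre of its underside, z up. Two low side guides (x = -30 to +20 mm, inner faces at y = -48 and +48 mm, tops at z = 22 mm) bound a nest in front of the fence. The rail starts before the nest, on the -x side, and is pushed in +x. The lever's bracket stands behind the fence
- fence_face (a point): middle of the face of the wooden fence, on the jig at x = +20, y = 0, z = 21 mm; the face looks to jig -x. The fence is 116 mm long (y), 14 mm thick, its top at z = 30 mm
- rail_mid (a point): centre, half-way up, of the white rail offcut, an open plastic channel 25 (x) x 86 (y) x 24 mm, about 60 g, lying loose on the plate with its slot up; axes: y along its length, z up. Seated against the fence, its centre is at x = 7.5 mm, z = 24 mm in the jig frame. Its long side walls are closed, so push there, half-way along
- rail_offcut: the same rail offcut; origin at the centre of its underside, same axes
- clamp_lever (a joint): angle of the sprung hold-down lever, rad: 0 = open, leaning back (to jig +x) 0.5 past upright; 0.5 = upright; about 2.07 = level over the fence, pad pressing on the seated rail; 2.15 = stop if nothing lies under it. The spring drives it back to 0 below about 0.8 and snaps it forward and down by itself above that; starting it takes about 5 N at 75 mm from the pivot, less nearer the centre
- lever_grip (a point): middle of the lever's red grip (round, 58 mm long, 16 mm diameter), on its axis, 89 mm from the pivot. The lever is 118 mm long from the pivot; below the grip it is a steel bar 14 mm wide. Open, this point stands at about x = 101, y = 0, z = 126 mm in the jig frame
- lever_pivot (a point): pivot of the lever, on the jig at x = 60, y = 0, z = 46 mm; the pivot axis runs along jig y. Its steel bracket spans x = 42 to 78, y = -28 to +28 mm, top at z = 54 mm
- clamp_pad: black rubber pad 20 x 20 x 6 mm under the lever's bar, 52 mm from the pivot, swivelling about 0.1 rad, which bears on the rail; origin at the middle of its face next to the bar, axes the lever's (those of the jig when the lever is open)
- end_cap_1: small white end cap, 22x30x18 mm, standing on the jig's plate behind the fence; origin under its centre
- end_cap_2: small white end cap like the first, on the other rear corner of the plate
- sanding_block: brown sanding block, 48x76x25 mm, on the table; origin under its centre
- marker: white marker with a blue cap, 20x140x22 mm, on the table; origin under its centre
- bracket_1: small steel angle bracket, 22x51x32 mm, on the table; origin under its centre
- masking_tape: roll of masking tape, 88x88x24 mm, on the table; origin under its centre
- white_box: white carton, 68x94x57 mm, on the table behind the jig; origin under its centre
Mind the look-alikes: they are no part of the job. Of the things that look like the rail_offcut, the largest one is meant.

How it is judged (in metres and radians):
On the way, in this order (a step that is already met when the one before it is completed fails the run):
1. the rail lies against the fence, between the guides, while the lever is still open (x of rail_mid in the frame of clamp_jig between 0.004 and 0.011 m and y of rail_mid in the frame of clamp_jig between -0.009 and 0.009 m and angle between the y axis of rail_offcut and the y axis of clamp_jig, either way round below 0.07 rad and value of joint clamp_lever below 0.5 rad), for 0.2 s.
2. the lever has snapped over its centre (value of joint clamp_lever above 1.9 rad), for 0.2 s.
At the end, for the whole second after the job is handed in: The rail lies against the fence (its centre within 3.5 mm of the seated position across the fence, within 9 mm of the middle along it, parallel within 0.07 rad), and the lever is down (beyond 1.95 rad) and at rest, its pad pressing on the rail with more than 3 N (x of rail_mid in the frame of clamp_jig between 0.004 and 0.011 m and y of rail_mid in the frame of clamp_jig between -0.009 and 0.009 m and angle between the y axis of rail_offcut and the y axis of clamp_jig, either way round below 0.07 rad and value of joint clamp_lever above 1.95 rad and velocity of joint clamp_lever below 0.1 rad/s and contact force between clamp_pad and rail_offcut above 3 N and linear speed of rail_offcut below 0.02 m/s); the robot touches nothing.
It fails at once if the rail is lifted off the plate (more than 10 mm) (height (world z) of rail_mid above 0.034 m).
It fails at once if the rail is tipped (angle between rail_offcut's own z axis and vertical above 0.4 rad).
It fails at once if one of the other things is moved by more than 15 mm (distance of any of end_cap_1, end_cap_2, sanding_block, marker, bracket_1, masking_tape, white_box from where it was at the start of the episode above 0.015 m).
It also fails if it takes over 48 s, if anything falls off the work surface, if the arm or the gripper's body presses on something with over 40 N, if the wrist force passes 120 N, or if a joint passes its speed limit or range.

## Robot

A 6-joint arm with a two-finger parallel gripper is mounted at the origin on a cart in front of the work surface, level with it; the furniture and walls round the work are solid. World frame = base frame: x ahead of the robot, y to its left, z up, the work surface at z = 0. Lengths are in m, angles in degrees, forces in N, time in s.
With the tool pointing down it reaches from about 0.375 to 0.9 m from the base axis. Payload 3.1 kg.
Tool frame: the origin (TCP) lies between the finger pads; the fingertips stand 11 mm ahead of it and the grasp point (between the pads) lies 8 mm behind it; z points along the fingers, y is the line along which they close (so a half turn about z gives the same grasp; the last joint's range is limited). The gripper opens to 87 mm and grips with 3 to 60 N. Pads are 19 mm wide; open, the fingers measure 117 mm over their backs; the gripper's body (75 mm by 190 mm) begins 51 mm behind the grasp point.
Start: joints at [66.148, 30.224, 82.088, -0, 67.689, -10.227], TCP at [0.147, 0.607, 0.234] pointing down, gripper open.
Joint ranges: [-176.69, 176.69], [-43.24, 126.21], [12.49, 139.97], [-82, 262], [0, 151.66], [-163.58, 163.58]. Speed limits (degrees/s): [159.86, 159.86, 180, 180, 180, 180].

## Interface

Orientations are given as a 3x3 rotation matrix whose columns are the frame's x, y, z axes.
In Python, from rig import bot gives the robot as it stands.
- The arm moves only by the tool apply_moves, never from a script. Its argument "steps" is a list that holds one entry, the list of rows, each a list of 7 numbers: the shift along the tool's x, y, z in cm, then the turn, a rotation vector about the tool's x, y, z in degrees, then the gripper command: -1 is shut, 1 is fully open, values between are in proportion. In form: [[[dx, dy, dz, rx, ry, rz, jaw], ...]]. A call has 1 to 20 rows; each row is the pose to reach, as a shift and turn from the pose commanded when the call began, along the tool's axes at that moment; what a row does not reach only later rows make up. A row lasts 1/8 s, in which the tool goes at most 62.5 mm and 10.7 degrees, less where a joint would pass 70% of its speed; a pose out of reach is approached as far as the arm can. A call with a gripper value outside its range is refused whole. The fingers move at their own pace and stop on an object; the grip force is fixed at half the most. Time passes only in rows, so rows that repeat a pose let the fingers close. It gives the time, the measured TCP pose, the force, the opening and the grip force at its end, in the units of the state.
- bot.read_state(): the state, without advancing time (a new reading comes with each control period).
- bot.capture(name): name is "scene" or "side" or "wrist"; returns the picture (384x512x3 uint8, blue, green, red); there is no depth.
- bot.camera_model(name): a dict with "intrinsics" (3x3 intrinsics, pixels), "R" (3x3) and "t" (3): a world point X has camera coordinates R X + t. Camera axes: x right, y down, z forward; pixel columns grow to the right and rows downward; lengths in m; the calibration is good to about 2 mm. A picture is of the moment at which its call begins: read the wrist's pose just before it. camera_model takes no time and is no camera call; for the wrist camera it gives the pose at the moment of the call.
- bot.hand_in(): hands the job in; it is judged then, once.
The state is a dict: "time_s": time; "joint_positions": joint angles; "qvel": joint speeds; "tau": joint torques, N m; "position": TCP position; "tcp_rot": TCP orientation; "force": force on the tool from outside, world axes, zero at the start; "moment": the same for the moment, N m; "opening": opening from 0.0 (shut) to 1.0 (fully open); "grasp_force": force on a finger pad.
Only numpy, scipy, OpenCV 4.12 (cv2) and the standard library are available. Lean on these libraries where they do the work, as an engineer would, in place of code of your own. Each camera call takes 0.05 s, during which the arm holds its last target. There are 200 camera calls.

## Working session

There is one attempt and no reset: what is moved stays moved. The work goes in short steps, Python scripts to look and compute and a tool call to move; the robot and the scene stay as the last step left them, time stands still between calls to the robot, and variables do not carry over. Pictures are saved under pics/ and viewed, at most 10 in all, crops included, and the job is handed in when it is done.

Besides the shell and the picture viewer there is one more tool, called by a JSON object that holds its "api" and its "payload". apply_moves: Moves the arm, as the interface text tells. Its arguments: {"type":"object","properties":{"steps":{"type":"array","items":{"type":"array","items":{"type":"array","items":{"type":"number"}}}}},"required":["steps"]}

```bash
mkdir -p pics
python3 - <<'E'
from rig import bot
import cv2,numpy as np
s=bot.read_state();print(s['time_s'],s['position'],np.round(s['tcp_rot'],3),s['opening'])
for n in("scene","side"):
    im=bot.capture(n);cv2.imwrite(f"pics/{n}0.png",im)
    c=bot.camera_model(n);print(n,np.round(c['intrinsics'],1).tolist(),np.round(c['R'],3).tolist(),np.round(-np.array(c['R']).T@c['t'],3))
E
```

```text
0.0 [0.14691624 0.6067633  0.23257001] [[-0.972  0.236 -0.001]
 [ 0.236  0.972 -0.002]
 [ 0.    -0.002 -1.   ]] 0.9992524591989539
scene [[439.0, 0.0, 258.3], [0.0, 439.0, 196.8], [0.0, 0.0, 1.0]] [[0.546, -0.837, -0.017], [-0.597, -0.375, -0.71], [0.588, 0.398, -0.704]] [-0.174 -0.56   0.982]
side [[402.5, 0.0, 257.5], [0.0, 402.5, 187.2], [0.0, 0.0, 1.0]] [[-0.996, -0.091, -0.019], [-0.018, 0.396, -0.918], [0.091, -0.914, -0.396]] [0.464 0.995 0.558]
```

View pics/scene0.png

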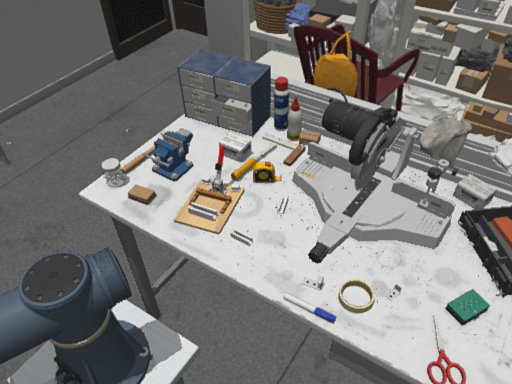

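View pics/side0.png

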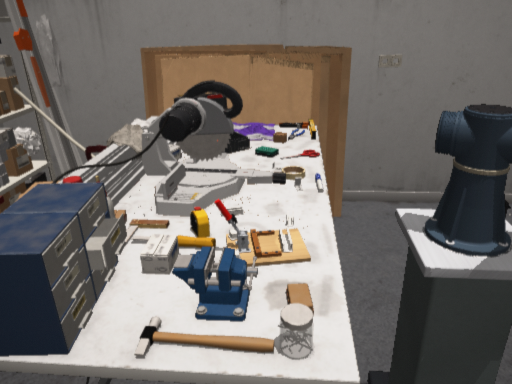

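The scene view shows the jig around (210,205), with the red lever at (220,155) and the rail at (203,212). The side view shows the jig around (275,245). I'll enlarge both.

Run:
```python
import cv2
a=cv2.imread("pics/scene0.png")[135:240,160:260];b=cv2.imread("pics/side0.png")[190:275,205:320]
a=cv2.resize(a,None,fx=5.6,fy=5.6,interpolation=cv2.INTER_CUBIC);b=cv2.resize(b,None,fx=6,fy=6,interpolation=cv2.INTER_CUBIC)
cv2.imwrite("pics/sc1.png",a);cv2.imwrite("pics/sd1.png",b)
```

```text
(no output)
```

View pics/sc1.png

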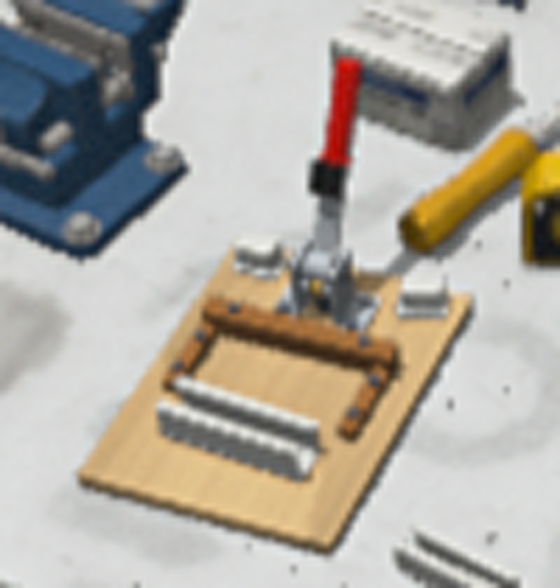

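View pics/sd1.png

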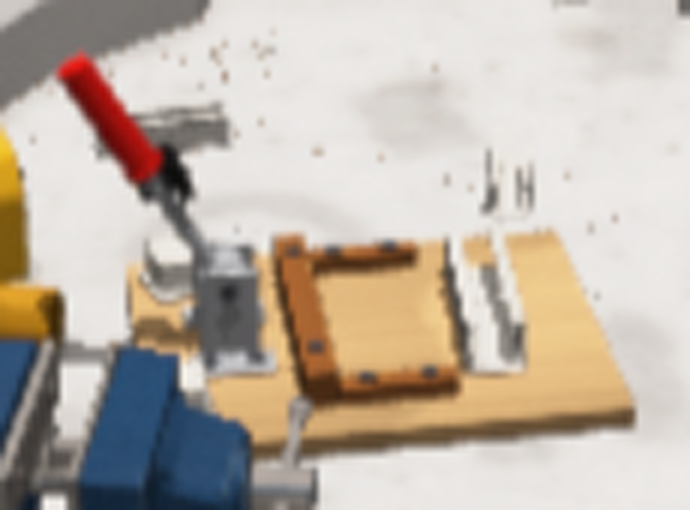

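The scene crop shows the plate's top corners at about (82,476), (328,542), (470,300) and (240,240). The rail sits tilted before the nest, with its ends near (165,410) and (315,460). The side crop confirms the lever is open, with the grip tip at (75,65). Next I'll cast rays.

```bash
cat > h.py <<'E'
from rig import bot
import numpy as np
def ray(n,uv,z,c=None):
    c=c or bot.camera_model(n);R=np.array(c['R']);o=-R.T@np.array(c['t'])
    d=R.T@np.linalg.solve(np.array(c['intrinsics']),[uv[0],uv[1],1.]);return o+d*(z-o[2])/d[2]
E
python3 - <<'E'
from h import *
np.set_printoptions(precision=4,suppress=True)
f=lambda p:(p[0]/5.6-.4+160,p[1]/5.6-.4+135); g=lambda p:(p[0]/6-.4+205,p[1]/6-.4+190)
for p in[(82,476),(328,542),(470,300),(240,240)]:print('plate',ray('scene',f(p),.012))
for p in[(632,408),(555,235)]:print('plate side',ray('side',g(p),.012))
for p in[(160,405),(310,462),(178,382),(322,432)]:print('rail top',ray('scene',f(p),.036))
for p in[(455,240),(500,240),(475,370),(525,365)]:print('rail top side',ray('side',g(p),.036))
for p in[(205,305),(395,350)]:print('fence top front/back',ray('scene',f(p),.03))
c=bot.camera_model('wrist');print(np.round(c['R'],3),-np.array(c['R']).T@c['t'],c['intrinsics'])
E
```

```text
plate [0.4206 0.1476 0.012 ]
plate [0.4537 0.0083 0.012 ]
plate [0.6434 0.049  0.012 ]
plate [0.6135 0.1926 0.012 ]
plate side [0.4227 0.1573 0.012 ]
plate side [0.4539 0.0162 0.012 ]
rail top [0.4675 0.1286 0.036 ]
rail top [0.4774 0.0353 0.036 ]
rail top [0.4861 0.1314 0.036 ]
rail top [0.498 0.043 0.036]
rail top side [0.4979 0.0661 0.036 ]
rail top side [0.4783 0.065  0.036 ]
rail top side [0.4859 0.1707 0.036 ]
rail top side [0.4661 0.1658 0.036 ]
fence top front/back [0.5456 0.1616 0.03  ]
fence top front/back [0.5734 0.0501 0.03  ]
[[ 0.236  0.972 -0.002]
 [ 0.933 -0.226  0.279]
 [ 0.27  -0.068 -0.96 ]] [0.0735 0.6244 0.3848] [[291.5203   0.     253.6297]
 [  0.     291.5203 187.6077]
 [  0.       0.       1.    ]]
```

{"api": "apply_moves", "payload": {"steps": [[[-4,-4,0,0,0,-3,-0.1],[-8,-8,0,0,0,-5,-0.1],[-12,-12,0,0,0,-8,-0.1],[-16,-16,0,0,0,-10,-0.1],[-20,-20,0,0,0,-12,-0.1],[-24,-24,0,0,0,-15,-0.1],[-28,-28,0,0,0,-17,-0.1],[-32,-32,0,0,0,-20,-0.1],[-36,-36,0,0,0,-22,-0.1],[-40,-40,0,0,0,-24,-0.1],[-43.6,-42.6,0,0,0,-26,-0.1],[-43.6,-42.6,0,0,0,-26,-0.1],[-43.6,-42.6,0,0,0,-26,-0.1]]]}}

```text
time_s: 1.72
position: [0.4695, 0.0909, 0.233]
tcp_rot: [[-0.977, -0.214, -0.002], [-0.214, 0.977, 0.0], [0.002, 0.001, -1.0]]
force: [0.3, -0.3, 0.3]
opening: 0.453
grasp_force: 0.0
```

Run:
```python
from h import *
import cv2,json
s=bot.read_state();c=bot.camera_model('wrist')
print(s['time_s'],s['position'],np.round(s['tcp_rot'],3),s['opening'],s['force'])
im=bot.capture('wrist');cv2.imwrite('pics/w0.png',im)
json.dump({k:np.array(v).tolist() for k,v in c.items()},open('w0.json','w'))
cv2.imwrite('pics/w0b.png',cv2.resize(im,(800,600),interpolation=cv2.INTER_CUBIC))
```

```text
1.725 [0.46951652 0.0909143  0.23304798] [[-0.977 -0.214 -0.002]
 [-0.214  0.977  0.   ]
 [ 0.002  0.001 -1.   ]] 0.452541579761888 [ 0.27113448 -0.33430674  0.25736241]
```

View pics/w0b.png

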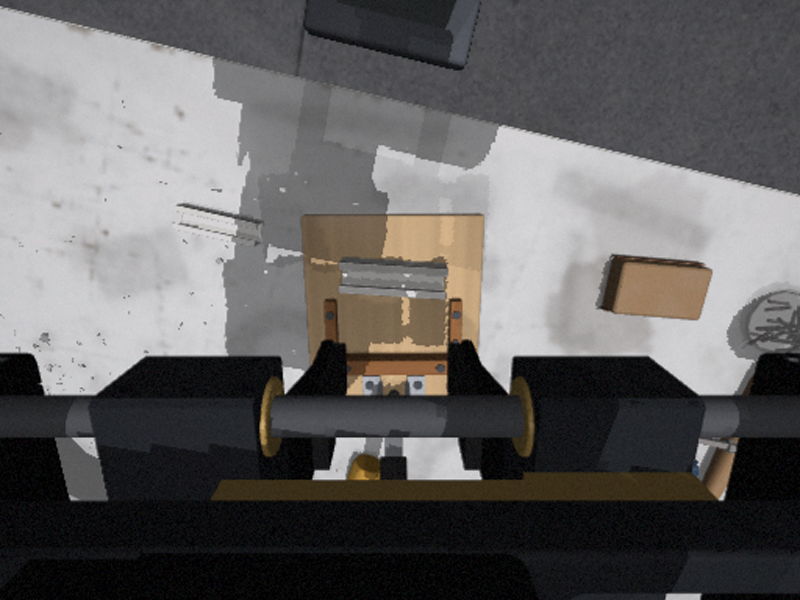

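The wrist view is upside down, with the robot side at the top. The plate's near edge runs from (302,215) to (484,214), the rail spans (340,258) to (447,298), the guides are at x≈332 and 456, and the fence is at y≈355–375.

Run:
```python
from h import *
import json,cv2
np.set_printoptions(precision=4,suppress=True)
c=json.load(open('w0.json'));k=1.5625
r=lambda p,z:ray('',(p[0]/k-.2,p[1]/k-.2),z,c)
for p,z in[((302,215),.012),((484,214),.012),((338,303),.022),((450,303),.022),((346,361),.03),((447,361),.03),((340,258),.036),((446,263),.036),((341,291),.036),((447,297),.036)]:print(p,r(p,z))
im=cv2.imread('pics/w0.png')[130:245,185:320]
cv2.imwrite('pics/w0c.png',cv2.resize(im,None,fx=5,fy=5,interpolation=cv2.INTER_CUBIC))
```

```text
(302, 215) [0.4525 0.0077 0.012 ]
(484, 214) [0.4203 0.152  0.012 ]
(338, 303) [0.5167 0.0503 0.022 ]
(450, 303) [0.4968 0.1417 0.022 ]
(346, 361) [0.5633 0.0666 0.03  ]
(447, 361) [0.5451 0.1503 0.03  ]
(340, 258) [0.4755 0.0462 0.036 ]
(446, 263) [0.4618 0.128  0.036 ]
(341, 291) [0.5017 0.0518 0.036 ]
(447, 297) [0.4885 0.1355 0.036 ]
```

View pics/w0c.png

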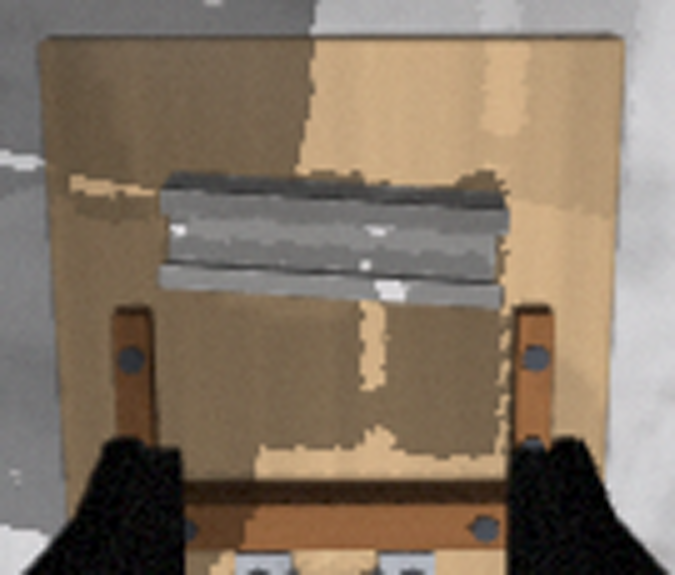

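The crop shows rail top corners at (160,190), (508,207), (160,288) and (503,305). The near plate edge runs (40,40) to (623,38), the guide inner top corners are (153,308) and (515,308), and the fence top front edge is at y≈503.

Run:
```python
from h import *
import json
np.set_printoptions(precision=4,suppress=True)
c=json.load(open('w0.json'))
r=lambda p,z:ray('',(p[0]/5-.4+185,p[1]/5-.4+130),z,c)
a,b=r((40,40),.012),r((623,38),.012);gl,gr=r((153,308),.022),r((515,308),.022);f1,f2=r((185,503),.03),r((505,503),.03)
for p,q in((a,b),(gl,gr),(f1,f2)):
    d=q-p;print('yaw',np.degrees(np.arctan2(-d[0],d[1])),'len',np.linalg.norm(d))
d=(b-a)[:2];d=d/np.linalg.norm(d);X=np.array([d[1],-d[0]]);Y=d
M=(a+b)[:2]/2
print('origin from plate',M+.1*X,'guides',(gl+gr)[:2]/2+.03*X,'fence x,',((f1+f2)[:2]/2-M)@X-.1)
O=M+.1*X;mg=((gl+gr)[:2]/2-O);print('guide mid in jig',mg@X,mg@Y)
R=np.array([r(p,.036)[:2] for p in[(160,190),(508,207),(160,288),(503,305)]])
e=R.mean(0)-O;dd=R[1]+R[3]-R[0]-R[2];print('rail',R,'jig',e@X,e@Y,'yaw',np.degrees(np.arctan2(-dd[0],dd[1])),np.linalg.norm(dd)/2, 'near edge x', (R[:2]-O)@X)
s=bot.read_state();t=s['position'][:2]-O;print('tcp jig',t@X,t@Y,'tool yaw',np.degrees(np.arctan2(-s['tcp_rot'][0][1],s['tcp_rot'][1][1])))
```

```text
yaw 12.496241640214645 len 0.14806024633447032
yaw 12.292765170059518 len 0.09424812639523587
yaw 12.285938572668035 len 0.084760609703392
origin from plate [0.5345 0.1011] guides [0.5328 0.1011] fence x, 0.019878476585918126
guide mid in jig -0.03166407429984243 0.0003364864614627712
rail [[0.479  0.0458]
 [0.465  0.13  ]
 [0.5035 0.0503]
 [0.4896 0.1349]] jig -0.051393729186825096 0.00029394349512323024 yaw 9.386660273668335 0.08556307741706189 near edge x [-0.0662 -0.0616]
tcp jig -0.06584074806954598 0.004619746915977571 tool yaw 12.396884722078
```

{"api": "apply_moves", "payload": {"steps": [[[2.4,-0.45,4,0,0,0,-0.1],[2.4,-0.45,9,0,0,0,-0.1],[2.4,-0.45,14,0,0,0,-0.1],[2.4,-0.45,18,0,0,0,-0.1],[2.4,-0.45,20,0,0,0,-0.1],[2.4,-0.45,20.4,0,0,0,-0.1],[2.4,-0.45,20.4,0,0,0,-0.1]]]}}

```text
time_s: 2.65
position: [0.4479, 0.0818, 0.03]
tcp_rot: [[-0.976, -0.216, 0.0], [-0.216, 0.976, 0.0], [-0.0, -0.0, -1.0]]
force: [-0.5, 0.0, 0.5]
opening: 0.449
grasp_force: 0.0
```

{"api": "apply_moves", "payload": {"steps": [[[-0.5,0,0,0,0,0,-0.1],[-1.0,0,0,0,0,0,-0.1],[-1.4,0,0,0,0,0,-0.1],[-1.8,0,0,0,0,0,-0.1],[-2.2,0,0,0,0,0,-0.1],[-2.6,0,0,0,0,0,-0.1],[-3.0,0,0,0,0,0,-0.1],[-3.4,0,0,0,0,0,-0.1],[-3.8,0,0,0,0,0,-0.1],[-4.2,0,0,0,0,0,-0.1],[-4.6,0,0,0,0,0,-0.1],[-5.0,0,0,0,0,0,-0.1],[-5.0,0,0,0,0,0,-0.1]]]}}

```text
time_s: 4.28
position: [0.4976, 0.0919, 0.0296]
tcp_rot: [[-0.977, -0.214, 0.001], [-0.214, 0.977, -0.0], [-0.001, -0.0, -1.0]]
force: [-1.0, 0.3, -0.9]
opening: 0.45
grasp_force: 0.0
```

Run:
```python
from h import *
import cv2,json
c=bot.camera_model('wrist')
im=bot.capture('wrist')
json.dump({k:np.array(v).tolist() for k,v in c.items()},open('w1.json','w'))
b=bot.capture('scene')[135:240,160:260]
cv2.imwrite('pics/w1.png',np.hstack([im[:,60:450],cv2.resize(b,(384,384),interpolation=cv2.INTER_CUBIC)]))
```

```text
(no output)
```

View pics/w1.png

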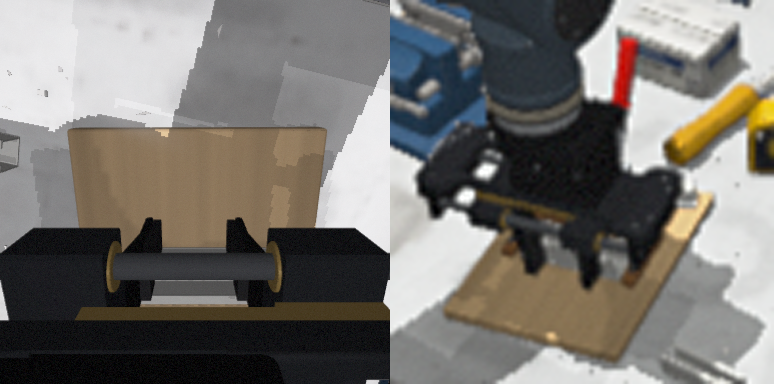

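The wrist view shows the fingers at (150,255) and (237,255) with the rail visible between them. The scene crop shows the rail moving squarely ahead of both fingers. I'll push the rest and creep in at the end.

{"api": "apply_moves", "payload": {"steps": [[[-0.4,-0.1,0,0,0,0,-0.1],[-0.8,-0.1,0,0,0,0,-0.1],[-1.2,-0.1,0,0,0,0,-0.1],[-1.6,-0.1,0,0,0,0,-0.1],[-1.8,-0.1,0,0,0,0,-0.1],[-2.0,-0.1,0,0,0,0,-0.1],[-2.0,-0.1,0,0,0,0,-0.1]]]}}

```text
time_s: 5.25
position: [0.517, 0.0952, 0.0296]
tcp_rot: [[-0.977, -0.214, 0.001], [-0.214, 0.977, 0.0], [-0.001, -0.0, -1.0]]
force: [-0.0, 0.6, 0.1]
opening: 0.451
grasp_force: 0.0
```

{"api": "apply_moves", "payload": {"steps": [[[-0.1,0,0,0,0,0,-0.1],[-0.2,0,0,0,0,0,-0.1],[-0.2,0,0,0,0,0,-0.1]]]}}

```text
time_s: 5.62
position: [0.518, 0.0955, 0.0295]
tcp_rot: [[-0.977, -0.215, -0.001], [-0.215, 0.977, -0.0], [0.001, 0.0, -1.0]]
force: [-1.8, -1.1, 1.3]
opening: 0.452
grasp_force: 0.9
```

{"api": "apply_moves", "payload": {"steps": [[[-0.1,0,0,0,0,0,-0.1],[-0.2,0,0,0,0,0,-0.1],[-0.2,0,0,0,0,0,-0.1]]]}}

```text
time_s: 6.0
position: [0.5181, 0.0957, 0.0294]
tcp_rot: [[-0.977, -0.215, -0.005], [-0.215, 0.977, -0.001], [0.005, 0.001, -1.0]]
force: [-4.6, -3.1, 3.2]
opening: 0.445
grasp_force: 2.9
```

{"api": "apply_moves", "payload": {"steps": [[[-0.15,0,0,0,0,0,-0.1],[-0.3,0,0,0,0,0,-0.1],[-0.3,0,0,0,0,0,-0.1]]]}}

```text
time_s: 6.38
position: [0.5182, 0.0959, 0.0291]
tcp_rot: [[-0.976, -0.216, -0.012], [-0.216, 0.976, -0.001], [0.012, 0.001, -1.0]]
force: [-9.0, -6.0, 6.3]
opening: 0.451
grasp_force: 5.0
```

The rail holds against the fence at 10 N. I'll back off, rise and check it.

{"api": "apply_moves", "payload": {"steps": [[[0.6,0,0,0,0,0,-0.1],[1.5,0,0,0,0,0,-0.1],[3.5,0,0,0,0,0,-0.1],[5.5,0,0,0,0,0,-0.1],[5.8,0,-4,0,0,0,-0.1],[5.8,0,-9,0,0,0,-1],[5.8,0,-14,0,0,0,-1],[5.8,0,-20,0,0,0,-1],[5.8,0,-20.4,0,0,0,-1],[5.8,0,-20.4,0,0,0,-1]]]}}

```text
time_s: 7.62
position: [0.4668, 0.0843, 0.2336]
tcp_rot: [[-0.977, -0.214, 0.001], [-0.214, 0.977, 0.0], [-0.001, -0.0, -1.0]]
force: [0.2, 0.3, -0.4]
opening: 0.024
grasp_force: 0.0
```

Run:
```python
from h import *
import cv2,json
s=bot.read_state();c=bot.camera_model('wrist');im=bot.capture('wrist')
print(s['position'],s['opening'])
json.dump({k:np.array(v).tolist() for k,v in c.items()},open('w2.json','w'))
a=cv2.resize(im[125:265,175:330],None,fx=4,fy=4,interpolation=cv2.INTER_CUBIC)
cv2.imwrite('pics/w2.png',a)
```

```text
[0.4668196  0.08433085 0.23363741] 0.02361699170165215
```

View pics/w2.png

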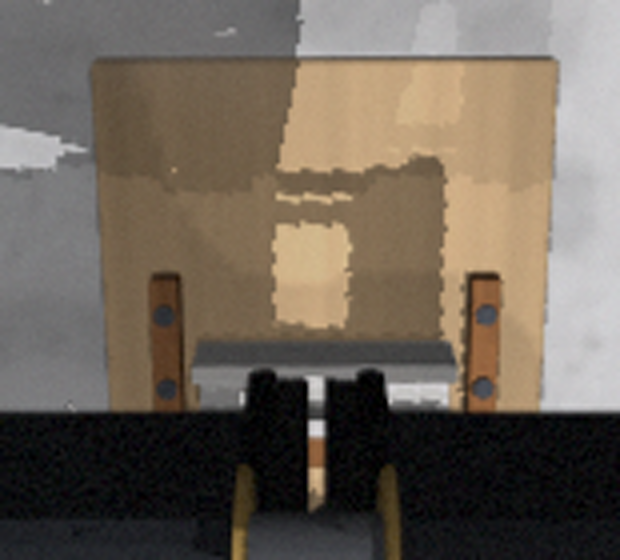

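The rail is flat and parallel, with its near top edge from (195,364) to (455,364) and equal gaps to both guides. Next I go over and behind the lever.

{"api": "apply_moves", "payload": {"steps": [[[-4,0.2,-1,0,0,0,-1],[-9,0.2,-1,0,0,0,-1],[-14,0.2,-1,0,0,0,-1],[-19,0.2,-1,0,0,0,-1],[-22,0.2,-1,0,0,0,-1],[-22,0.2,0,0,0,0,-1],[-22,0.2,4,0,0,0,-1],[-22,0.2,8,0,0,0,-1],[-22,0.2,10,0,0,0,-1],[-22,0.2,10,0,0,0,-1],[-22,0.2,10,0,0,0,-1]]]}}

```text
time_s: 9.05
position: [0.6821, 0.1333, 0.1348]
tcp_rot: [[-0.977, -0.214, 0.002], [-0.214, 0.977, 0.0], [-0.002, -0.0, -1.0]]
force: [-0.2, 0.8, 0.2]
opening: 0.008
grasp_force: 0.0
```

Run:
```python
from h import *
import cv2,json
c=json.load(open('w2.json'));O=np.array([.5344,.1011]);X=np.array([.977,.2147]);Y=np.array([-.2147,.977])
for p in((195,364),(455,364)):
    r=ray('',(p[0]/4-.4+175,p[1]/4-.4+125),.036,c)[:2]-O;print('rail near corner jig',r@X,r@Y)
t=bot.read_state()['position'][:2]-O;print('tcp jig',t@X,t@Y)
a=bot.capture('side')[150:280,180:330];b=bot.capture('scene')[110:240,160:260]
cv2.imwrite('pics/s2.png',np.hstack([cv2.resize(a,(400,347),interpolation=cv2.INTER_CUBIC),cv2.resize(b,(267,347),interpolation=cv2.INTER_CUBIC)]))
```

```text
rail near corner jig -0.006140818359877101 -0.04188512083976566
rail near corner jig -0.006087268878566032 0.041705213296724254
tcp jig 0.15124604915170953 -0.0002350101455383738
```

View pics/s2.png

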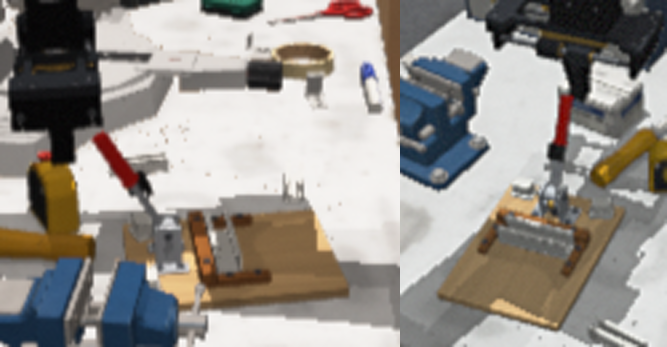

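Rail centre is at x≈+6.5 mm, so it is seated. The picture shows the closed fingers (60,145) behind the red grip's tip (100,140). I'll push forward.

{"api": "apply_moves", "payload": {"steps": [[[0.8,0,0,0,0,0,-1],[1.6,0,0,0,0,0,-1],[2.4,0,0,0,0,0,-1],[3.2,0,0,0,0,0,-1],[4.0,0,0,0,0,0,-1],[4.8,0,0,0,0,0,-1],[5.6,0,0,0,0,0,-1],[5.6,0,0,0,0,0,-1]]]}}

```text
time_s: 10.15
position: [0.6258, 0.1213, 0.1337]
tcp_rot: [[-0.977, -0.214, -0.001], [-0.214, 0.977, 0.0], [0.001, 0.0, -1.0]]
force: [3.3, 1.5, 1.7]
opening: 0.006
grasp_force: 1.5
```

{"api": "apply_moves", "payload": {"steps": [[[0.8,0,0,0,0,0,-1],[1.6,0,0,0,0,0,-1],[2.4,0,0,0,0,0,-1],[3.2,0,0,0,0,0,-1],[4.0,0,0,0,0,0,-1],[4.8,0,0,0,0,0,-1],[5.4,0,0,0,0,0,-1],[5.4,0,0,0,0,0,-1],[5.4,0,0,0,0,0,-1]]]}}

```text
time_s: 11.28
position: [0.5742, 0.1097, 0.1336]
tcp_rot: [[-0.977, -0.214, 0.001], [-0.214, 0.977, -0.0], [-0.001, -0.0, -1.0]]
force: [0.4, 0.0, 0.2]
opening: 0.005
grasp_force: 0.0
```

Run:
```python
from h import *
import cv2
a=bot.capture('side')[150:280,180:330];b=bot.capture('scene')[110:240,160:260]
cv2.imwrite('pics/s3.png',np.hstack([cv2.resize(a,(400,347),interpolation=cv2.INTER_CUBIC),cv2.resize(b,(267,347),interpolation=cv2.INTER_CUBIC)]))
```

```text
(no output)
```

View pics/s3.png

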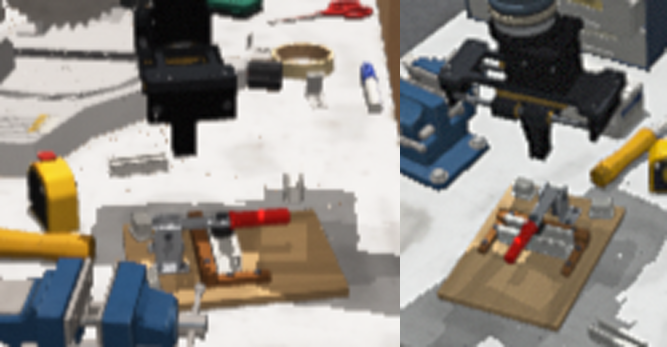

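The lever has snapped over and lies level across the rail, with its grip at (260,217) in the side crop, and the gripper is clear of it. I'll rise and hand in.

{"api": "apply_moves", "payload": {"steps": [[[0,0,-3,0,0,0,-1],[0,0,-7,0,0,0,-1],[0,0,-10,0,0,0,-1],[0,0,-10,0,0,0,-1],[0,0,-10,0,0,0,-1]]]}}

```text
time_s: 12.0
position: [0.5732, 0.1098, 0.2326]
tcp_rot: [[-0.977, -0.214, -0.002], [-0.214, 0.977, -0.0], [0.002, 0.0, -1.0]]
force: [0.3, -0.4, -0.1]
opening: 0.008
grasp_force: 0.0
```

```bash
python3 -c "
from rig import bot
print(bot.hand_in())"
```

```text
the job is handed in; nothing more can be done
None
```

The rail is seated against the fence, the lever has snapped over and lies level across it, and the job was handed in at about 12 s; no verdict came back, and the pad force was not measured.

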